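# Sweep printed spacers through the counting gate

## Task

Push the three white printed spacers across the deck of the sorting tray with the fingertips, one at a time, through the gate between the two yellow posts so that each drops into the slot behind it. Slide them only, never pick one up, and leave the blue knob on the deck and the glue stick and bottle behind the tray alone. Finish with all three spacers down in the slot, lying anyhow, and the hand clear.

Things in the scene. Friction and masses are not known exactly. Their poses are not given: they have to be found in the camera images.
- tray: sorting tray fixed to the bench; place and yaw vary. Origin on the bench (z = 0) under it; x runs along the deck towards gate and slot, z up. Dark flat deck 75 mm above the bench, x = -150 to 60, y = -135 to 135 mm; grey rims 4 mm thick, 8 mm above the deck, at its back and sides. Green funnel walls (5 mm thick, 14 mm above the deck) run from the gate posts to about x = 6, y = +/-135 mm
- gate (a point): middle of the gate, at deck height on the deck's front edge (tray x = 60, y = 0, z = 75 mm), axes as the tray. Two yellow posts, 8 mm diameter, 20 mm above the deck, centred at tray x = 56, y = +/-27 mm, leave a gap of 46 mm; past them the deck ends in a sharp drop into the slot
- slot (a point): centre of the slot's yellow floor (tray x = 90, y = 0, z = 4 mm), axes as the tray. Open pocket x = 60 to 120, y = -60 to 60 mm, floor 71 mm below the deck; the grey wall behind it (to x = 126 mm) stands 12 mm above deck level
- deck (a point): middle of the area where the three spacers and the knob start (tray x = -50, y = 0, z = 75 mm), axes as the tray. They stand in any arrangement at about tray (-85, +/-35) and (-15, +/-62) mm, each within 5 mm
- spacer1_center (a point): white printed spacer (short cylinder with a dark bore mark on top), 34 mm diameter, 12 mm tall, about 15 g, lying flat on the deck of the tray; this point is its centre, 6 mm above its underside
- spacer2_center (a point): white printed spacer (short cylinder with a dark bore mark on top), 34 mm diameter, 12 mm tall, about 15 g, lying flat on the deck of the tray; this point is its centre, 6 mm above its underside
- spacer3_center (a point): white printed spacer (short cylinder with a dark bore mark on top), 34 mm diameter, 12 mm tall, about 15 g, lying flat on the deck of the tray; this point is its centre, 6 mm above its underside
- knob: blue printed knob standing on the deck among the spacers, 24 mm foot diameter, 42 mm tall, 30 g; leave it alone. Origin: centre of its underside, z up along it
- glue_stick: white, yellow and red glue stick standing on the bench just behind the tray (its -x side), 31 mm diameter, 96 mm tall; leave it alone. Origin: centre of its underside
- cleaner: amber bottle with black cap standing on the bench just behind the tray (its -x side), 48 mm diameter, 115 mm tall; leave it alone. Origin: centre of its underside
There are look-alikes about, which are no part of the job. What is shaped like the part that bears spacer2_center but orange or purple is not meant.

How it is judged:
On the way, in this order (a step that is already met when the one before it is completed fails the run):
1. a first spacer has dropped into the slot (((x of spacer1_center in the frame of tray between 0.06 and 0.121 m and y of spacer1_center in the frame of tray between -0.061 and 0.061 m and z of spacer1_center in the frame of tray below 0.071 m) or (x of spacer2_center in the frame of tray between 0.06 and 0.121 m and y of spacer2_center in the frame of tray between -0.061 and 0.061 m and z of spacer2_center in the frame of tray below 0.071 m) or (x of spacer3_center in the frame of tray between 0.06 and 0.121 m and y of spacer3_center in the frame of tray between -0.061 and 0.061 m and z of spacer3_center in the frame of tray below 0.071 m))), for 0.2 s.
2. a second spacer has followed it into the slot ((((x of spacer1_center in the frame of tray between 0.06 and 0.121 m and y of spacer1_center in the frame of tray between -0.061 and 0.061 m and z of spacer1_center in the frame of tray below 0.071 m) and (x of spacer2_center in the frame of tray between 0.06 and 0.121 m and y of spacer2_center in the frame of tray between -0.061 and 0.061 m and z of spacer2_center in the frame of tray below 0.071 m)) or ((x of spacer1_center in the frame of tray between 0.06 and 0.121 m and y of spacer1_center in the frame of tray between -0.061 and 0.061 m and z of spacer1_center in the frame of tray below 0.071 m) and (x of spacer3_center in the frame of tray between 0.06 and 0.121 m and y of spacer3_center in the frame of tray between -0.061 and 0.061 m and z of spacer3_center in the frame of tray below 0.071 m)) or ((x of spacer2_center in the frame of tray between 0.06 and 0.121 m and y of spacer2_center in the frame of tray between -0.061 and 0.061 m and z of spacer2_center in the frame of tray below 0.071 m) and (x of spacer3_center in the frame of tray between 0.06 and 0.121 m and y of spacer3_center in the frame of tray between -0.061 and 0.061 m and z of spacer3_center in the frame of tray below 0.071 m)))), for 0.2 s.
3. the third spacer has followed into the slot (x of spacer1_center in the frame of tray between 0.06 and 0.121 m and y of spacer1_center in the frame of tray between -0.061 and 0.061 m and z of each of spacer1_center, spacer2_center, spacer3_center in the frame of tray below 0.071 m and x of spacer2_center in the frame of tray between 0.06 and 0.121 m and y of spacer2_center in the frame of tray between -0.061 and 0.061 m and x of spacer3_center in the frame of tray between 0.06 and 0.121 m and y of spacer3_center in the frame of tray between -0.061 and 0.061 m), for 0.2 s.
At the end, for the whole second after the job is handed in: All three spacers lie at rest in the slot (each centre inside the slot's outline and at least 4 mm below deck level), having dropped in one after another; the knob, glue stick and bottle stand upright within 15 mm of where they were (all of step 3 and linear speed of each of spacer1, spacer2, spacer3 below 0.02 m/s and distance of each of knob, glue_stick, cleaner from where it was at the start of the episode below 0.015 m and angle between each of knob, glue_stick, cleaner's own z axis and vertical below 0.2 rad); the robot touches nothing.
It fails at once if a spacer is lifted (its centre more than 14 mm above where it lies when flat on the deck) (z of any of spacer1_center, spacer2_center, spacer3_center in the frame of tray above 0.095 m).
It fails at once if the knob is shifted more than 15 mm or tipped (distance of knob from where it was at the start of the episode above 0.015 m or angle between knob's own z axis and vertical above 0.3 rad).
It fails at once if the glue stick is shifted more than 15 mm or tipped (distance of glue_stick from where it was at the start of the episode above 0.015 m or angle between glue_stick's own z axis and vertical above 0.3 rad).
It fails at once if the bottle is shifted more than 15 mm or tipped (distance of cleaner from where it was at the start of the episode above 0.015 m or angle between cleaner's own z axis and vertical above 0.3 rad).
It also fails if it takes over 67 s, if anything falls off the work surface, if the arm or the gripper's body presses on something with over 40 N, if the wrist force passes 120 N, or if a joint passes its speed limit or range.

## Robot

A 6-joint arm with a two-finger parallel gripper is mounted at the origin on the work surface. World frame = base frame: x ahead of the robot, y to its left, z up, the work surface at z = 0. Lengths are in m, angles in rad, forces in N, time in s.
With the tool pointing down it reaches from about 0.35 to 0.875 m from the base axis. Payload 15.5 kg.
Tool frame: the origin (TCP) lies on the centre line of the jaws, within the pads' length; the fingertips stand ctrl.tips_ahead ahead of it and the grasp point (between the pads) is the TCP (ctrl.tips_ahead is the distance from the TCP to the fingertips, in m); z points along the fingers, y is the direction in which the jaws open and shut (so a half turn about z gives the same grasp; the last joint's range is limited). The gripper opens to 85 mm and grips with 20 to 120 N. Pads are 22 mm wide; open, the fingers measure 114 mm over their backs; the gripper's body (76 mm by 85 mm) begins 54 mm behind the grasp point. The pads swing forward as they close: fully open they stand 13 mm farther back than shut.
Start: joints at [-1.325, 0.494, 1.345, -0, 1.302, -0.096], TCP at [0.209, -0.589, 0.25] pointing down, gripper open.
Joint ranges: [-2.91, 2.91], [-0.82, 2.16], [0.22, 2.67], [-1.22, 4.37], [0.12, 2.79], [-3.08, 3.08]. Speed limits (rad/s): [1.89, 1.89, 2.57, 3.01, 3.01, 3.01].

## Interface

Orientations are given as a unit quaternion [w, x, y, z].
In Python, from bench import ctrl gives the robot as it stands. The module is installed in compiled form; this text tells all that it offers.
- The arm moves only by the tool move_arm, never from a script. Its argument "motion" is a list of rows, each a list of 7 numbers: the finger opening in mm, from 0 to 85.4, then the shift along the tool's x, y, z in units of 60 mm (1.0 is 60 mm), then the turn, a rotation vector about the tool's x, y, z in units of 10 degrees (1.0 is 10 degrees). A call has 1 to 5 rows; each row shifts and turns the commanded pose from where the row before left it, along the tool's axes as they then stand; what a row does not reach is not made up. A row lasts 1/8 s, in which the tool goes at most 62.5 mm and 10.7 degrees, less where a joint would pass 70% of its speed; a pose out of reach is approached as far as the arm can. A call is refused whole if a number of a shift passes 1 or a number of a turn 1, either way. A call with a gripper value outside its range is refused whole. The fingers move at their own pace and stop on an object; the grip force is fixed at half the most. Time passes only in rows, so rows that do not move let the fingers close. It gives the time, the measured TCP pose, the force and the opening at its end, in the units of the state.
- ctrl.observe(): the state, without advancing time (a new reading comes with each control period).
- ctrl.read_camera(name): name is "scene" or "top"; returns a dict with "image" (420x560x3 uint8, red, green, blue), "depth" (420x560 float32, m along the optical axis (not along the pixel's ray), 0 where there is no reading), "intrinsics" (3x3 intrinsics, pixels), "k1" (the pictures are not rectified: a ray, as slopes to the right and down, at radius r is drawn at 1 + k1 r^2 times it, then the intrinsics apply), "R" (3x3) and "t" (3): a world point X has camera coordinates R X + t. Camera axes: x right, y down, z forward; pixel columns grow to the right and rows downward; lengths in m; the calibration is good to about 2 mm. A picture is of the moment at which its call begins.
- ctrl.close_job(): hands the job in, once; it reports no verdict.
The state is a dict: "t": time; "joint_pos": joint angles; "qvel": joint speeds; "effort": joint torques, N m; "position": TCP position; "eef_rot": TCP orientation; "ft_force": force on the tool from outside, world axes, zero at the start; "ft_torque": the same for the moment, N m; "finger_gap": finger opening in m.
Only numpy, scipy, OpenCV 4.12 (cv2) and the standard library are available. Lean on these libraries where they do the work, as an engineer would, in place of code of your own. Each camera call takes 0.05 s, during which the arm holds its last target.

## Working session

There is one attempt and no reset: what is moved stays moved. The work goes in short steps, Python scripts to look and compute and a tool call to move; the robot and the scene stay as the last step left them, time stands still between calls to the robot, and variables do not carry over. Pictures are saved under pics/ and viewed, and the job is handed in when it is done.

Besides the shell and the picture viewer there is one more tool, called after "Request:" in YAML: its name, and indented under it one key for each argument. move_arm: Moves the arm, as the interface text tells. Its arguments: {"type":"object","properties":{"motion":{"type":"array"}},"required":["motion"]}

```bash
mkdir -p pics
cat > h.py <<'E'
import numpy as np, cv2
from bench import ctrl
def shot(name,tag):
    c=ctrl.read_camera(name); np.savez(f'pics/{tag}.npz',**c); cv2.imwrite(f'pics/{tag}.png',c['image'][:,:,::-1]); return c
def ray(c,u,v):
    K=c['intrinsics'];x=(u-K[0,2])/K[0,0];y=(v-K[1,2])/K[1,1];X,Y=x,y
    for _ in range(20):
        s=1+c['k1']*(X*X+Y*Y);X,Y=x/s,y/s
    return np.array([X,Y,1.])
def onz(c,u,v,z):
    d=c['R'].T@ray(c,u,v);o=-c['R'].T@c['t'];return o+d*(z-o[2])/d[2]
def proj(c,P):
    p=c['R']@np.array(P)+c['t'];x,y=p[:2]/p[2];s=1+c['k1']*(x*x+y*y);K=c['intrinsics']
    return K[0,0]*x*s+K[0,2],K[1,1]*y*s+K[1,2]
E
python3 - <<'E'
from h import *
for n in('scene','top'):
    c=shot(n,n+'0');print(n,c['intrinsics'].tolist(),float(c['k1']),(-c['R'].T@c['t']).round(3),c['R'].round(2).tolist())
print(ctrl.observe(),ctrl.tips_ahead)
E
```

```text
scene [[463.5216459589697, 0.0, 278.55263351581544], [0.0, 463.5216459589697, 205.3540867847368], [0.0, 0.0, 1.0]] -0.001026942779916354 [0.98  0.278 0.771] [[-0.69, 0.72, -0.0], [0.59, 0.57, -0.57], [-0.41, -0.4, -0.82]]
top [[440.3454400975971, 0.0, 278.08250253231677], [0.0, 440.3454400975971, 208.88031849191563], [0.0, 0.0, 1.0]] 0.0104188604496789 [ 0.526 -0.052  0.892] [[0.01, -1.0, -0.01], [-0.99, -0.01, -0.12], [0.12, 0.01, -0.99]]
{'t': 0.1, 'joint_pos': array([-1.32450156e+00,  4.94129147e-01,  1.34602515e+00,  2.10524105e-05,
        1.30255117e+00, -9.55073479e-02]), 'qvel': array([ 0.00075394, -0.00223362, -0.00134359, -0.00014489, -0.00114202,
        0.0015553 ]), 'effort': array([ 2.34021558e-03, -8.83589888e+01, -3.84561574e+01,  8.25030975e-05,
        5.23713228e-03, -7.96979123e-07]), 'position': array([ 0.20942326, -0.58855526,  0.24976976]), 'eef_rot': array([-5.55593718e-04,  9.85432247e-01,  1.70067566e-01, -3.17907000e-05]), 'ft_force': array([ 0.71987726, -0.24495619,  0.64347152]), 'ft_torque': array([-0.02576624, -0.02069127, -0.04380121]), 'finger_gap': 0.08528442080810944} 0.019
```

```bash
ls pics
```

```text
scene0.npz
scene0.png
top0.npz
top0.png
```

View pics/top0.png

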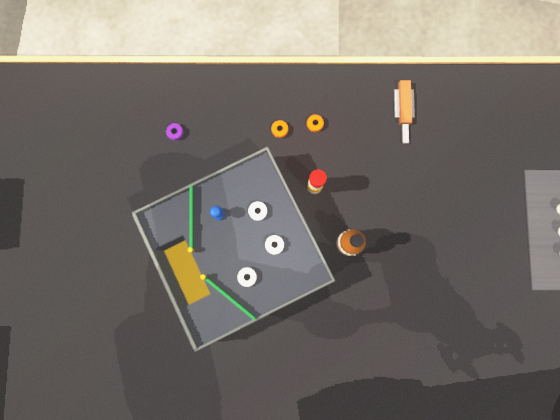

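View pics/scene0.png

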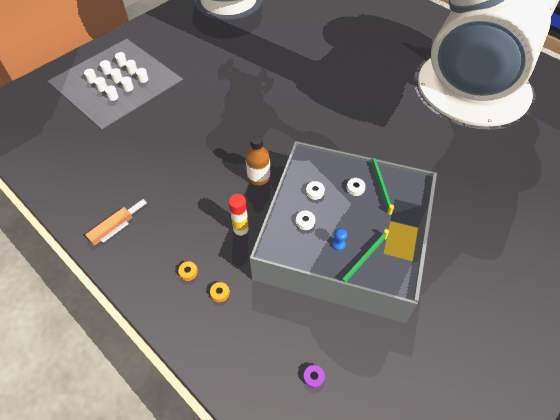

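Run:
```python
from h import *
im=cv2.imread('pics/top0.png');cv2.imwrite('pics/top0c.png',cv2.resize(im[140:360,125:375],None,fx=3.2,fy=2.7272,interpolation=cv2.INTER_CUBIC))
c=dict(np.load('pics/top0.npz'))
hsv=cv2.cvtColor(im,cv2.COLOR_BGR2HSV)
def blobs(lo,hi,nm,z,mn=8):
    m=cv2.inRange(hsv,lo,hi);n,l,s,ce=cv2.connectedComponentsWithStats(m)
    for i in range(1,n):
        if s[i,4]>=mn: print(nm,s[i],ce[i].round(1),onz(c,*ce[i],z).round(4))
blobs((0,0,190),(180,40,255),'white',.087,60)
blobs((22,150,170),(32,255,255),'yel',.095)
blobs((18,150,100),(30,255,255),'slotfloor',.004,200)
blobs((105,120,60),(125,255,255),'blue',.1,30)
```

```text
white [   17     0   324    56 17346] [180.6  27.4] [0.98   0.1504 0.087 ]
white [385   0  38  56 804] [403.5  26.5] [ 0.9819 -0.2809  0.087 ]
white [ 421    0  110   57 2816] [466.9  35.7] [ 0.963  -0.4013  0.087 ]
white [416  10  14  17  82] [420.9  18.9] [ 0.9974 -0.3148  0.087 ]
white [342  27  45  29 457] [361.2  44.4] [ 0.9455 -0.1991  0.087 ]
white [125  57  64   5 306] [156.3  59. ] [0.9154 0.195  0.087 ]
white [348  57  60   5 258] [377.1  59.1] [ 0.916 -0.229  0.087]
white [394  89   6  28 113] [396.5 102.6] [ 0.8295 -0.2638  0.087 ]
white [402 124   7  19 120] [405.3 132.8] [ 0.771  -0.2788  0.087 ]
white [248 201  19  20 265] [257.2 210.6] [ 0.6225 -0.0031  0.087 ]
white [133 214  25  52  84] [145.3 240. ] [0.5671 0.201  0.087 ]
white [265 235  19  20 270] [274.  244.4] [ 0.5607 -0.0346  0.087 ]
white [237 267  20  20 270] [246.4 276.6] [0.5022 0.0147 0.087 ]
yel [308 116  14  14 106] [314.5 122.6] [ 0.7876 -0.1085  0.095 ]
yel [272 122  15  13 105] [279.1 128. ] [ 0.7769 -0.0425  0.095 ]
yel [ 165  241   45   63 1383] [186.9 271.8] [0.5102 0.1212 0.095 ]
slotfloor [ 164  241   46   63 1420] [186.6 271.6] [0.5088 0.1415 0.004 ]
blue [210 206  15  14 151] [217.2 212.5] [0.617  0.0686 0.1   ]
```

View pics/top0c.png

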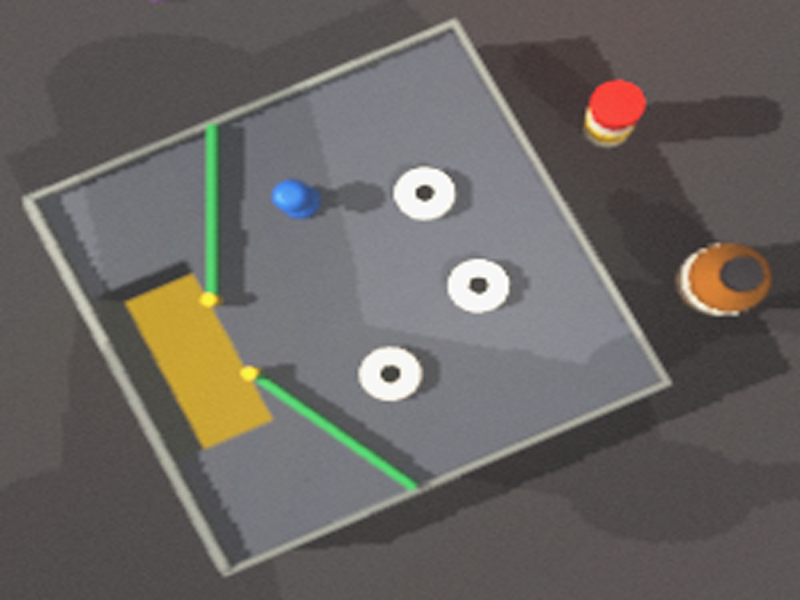

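```bash
cat >> h.py <<'E'
from scipy.optimize import least_squares
def s2(p): return 125+p[0]/3.2,140+p[1]/2.7272
E
python3 - <<'E'
from h import *
c=dict(np.load('pics/top0.npz'))
L=[((208,299),.095,(.056,-.027)),((250,373),.095,(.056,.027)),((456,21),.083,(-.150,-.135)),((669,382),.083,(-.150,.135)),((227,573),.087,(.126,.135)),((24,199),.087,(.126,-.135))]
W=np.array([onz(c,*s2(p),z)[:2] for p,z,_ in L]);T=np.array([q for *_,q in L])
def f(x,T=T):
    R=np.array([[np.cos(x[2]),-np.sin(x[2])],[np.sin(x[2]),np.cos(x[2])]]);return T@R.T+x[:2]
r=None
for sg in (1,-1):
    T2=T*[1,sg]
    for y0 in (0,1.5,3,4.5):
        q=least_squares(lambda x:((f(x,T2)-W)).ravel(),[.55,.05,y0])
        if r is None or q.cost<r[0]: r=(q.cost,sg,q.x,q.fun.reshape(-1,2))
print(r)
x=r[2];R=np.array([[np.cos(x[2]),-np.sin(x[2])],[np.sin(x[2]),np.cos(x[2])]])
for n,p,z in(('A',(425,193),.087),('B',(479,286),.087),('C',(390,374),.087),('knobtop',(291,193),.11),):
    w=onz(c,*s2(p),z)[:2];print(n,w.round(4),(R.T@(w-x[:2])).round(4))
for u,v in ((257.2,210.6),(274,244.4),(246.4,276.6)):
    w=onz(c,u,v,.087)[:2];print(w.round(4),(R.T@(w-x[:2])).round(4))
# check scene projection
s=dict(np.load('pics/scene0.npz'));im=cv2.imread('pics/scene0.png')
def tw(a,b,z): return [*(R@[a,b]+x[:2]),z]
for a,b,z in ((.056,.027,.095),(.056,-.027,.095),(-.15,-.135,.083),(-.15,.135,.083),(.126,.135,.087),(.126,-.135,.087),(.06,.06,.004)):
    cv2.circle(im,tuple(int(round(k)) for k in proj(s,tw(a,b,z))),2,(255,0,255),-1)
cv2.imwrite('pics/sc_chk.png',cv2.resize(im[130:330,230:450],None,fx=3.5,fy=2.9))
E
```

```text
(np.float64(1.4365556405022761e-05), 1, array([0.55159695, 0.05264576, 2.03958329]), array([[ 0.00053795, -0.00202625],
       [ 0.00061277, -0.00128777],
       [-0.0026283 ,  0.00056415],
       [ 0.00177621,  0.00169361],
       [ 0.00135336,  0.00193068],
       [-0.00165199, -0.00087441]]))
A [ 0.6222 -0.0043] [-0.0827 -0.0373]
B [ 0.5598 -0.0359] [-0.0827  0.0327]
C [0.5013 0.0139] [-0.0118  0.0624]
knobtop [0.619  0.0694] [-0.0155 -0.0677]
[ 0.6225 -0.0032] [-0.0818 -0.0381]
[ 0.5606 -0.0346] [-0.0819  0.0314]
[0.5022 0.0148] [-0.0115  0.0611]
```

View pics/sc_chk.png

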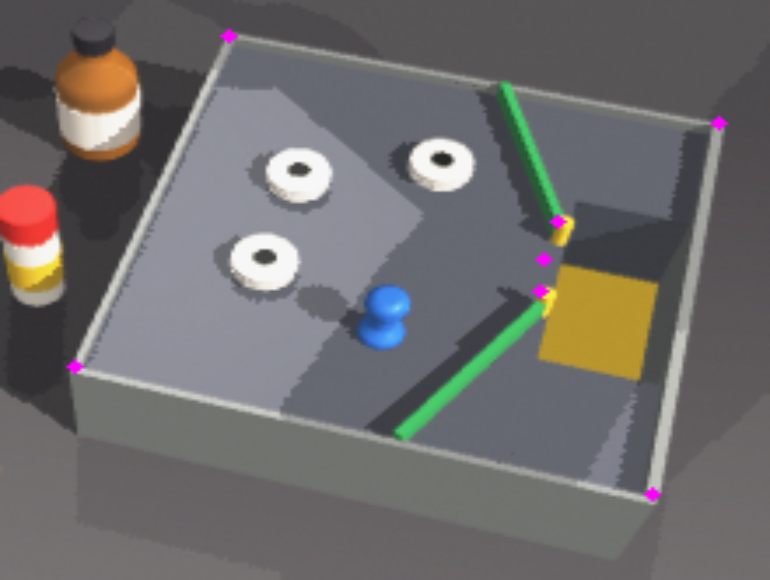

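```bash
cat >> h.py <<'E'
from scipy.spatial.transform import Rotation as Ro
O=np.array([.551,.0543]);YAW=2.0396
RT=np.array([[np.cos(YAW),-np.sin(YAW)],[np.sin(YAW),np.cos(YAW)]])
def t2w(p): return RT@np.array(p[:2])+O
def w2t(p): return RT.T@(np.array(p[:2])-O)
def rot(s): w,x,y,z=s['eef_rot'];return Ro.from_quat([x,y,z,w])
def where(s=None):
    s=s or ctrl.observe();M=rot(s).as_matrix();a=np.degrees(np.arctan2(M[1,0],M[0,0])-YAW)
    print('t',round(s['t'],2),'tray xy mm',(w2t(s['position'])*1e3).round(1),'tcp z',round(s['position'][2]*1e3,1),'ang',round((a+180)%360-180,2),'tilt',np.degrees(np.arccos(-M[2,2])).round(2),'F',s['ft_force'].round(1),'gap',round(s['finger_gap']*1e3,1))
def plan(x,y,z,ang,n,tiltfix=True):
    "target tool centre tray mm, tcp z mm, ang deg; n equal rows (shift then turn)"
    s=ctrl.observe();R0=rot(s)
    tgt=np.array([*t2w((x/1e3,y/1e3)),z/1e3])
    c=YAW+np.radians(ang);R1=Ro.from_matrix(np.array([[np.cos(c),np.sin(c),0],[np.sin(c),-np.cos(c),0],[0,0,-1]]))
    dr=(R0.inv()*R1).as_rotvec();d=tgt-s['position']
    for i in range(n):
        R=R0*Ro.from_rotvec(dr*i/n);print(np.r_[R.inv().apply(d/n)/.06,np.degrees(dr/n)/10].round(2).tolist())
E
python3 -c "
from h import *
where();plan(-35,101,180,-60,12)"
```

```text
t 0.1 tray xy mm [-419.2  595.2] tcp z 249.8 ang -97.28 tilt 0.06 F [ 0.7 -0.2  0.6] gap 85.3
[0.61, -0.62, 0.1, -0.0, -0.0, -0.31]
[0.65, -0.58, 0.1, -0.0, -0.0, -0.31]
[0.68, -0.55, 0.1, -0.0, -0.0, -0.31]
[0.7, -0.51, 0.1, -0.0, -0.0, -0.31]
[0.73, -0.47, 0.1, -0.0, -0.0, -0.31]
[0.76, -0.43, 0.1, -0.0, -0.0, -0.31]
[0.78, -0.39, 0.1, -0.0, -0.0, -0.31]
[0.8, -0.35, 0.1, -0.0, -0.0, -0.31]
[0.82, -0.3, 0.1, -0.0, -0.0, -0.31]
[0.83, -0.26, 0.1, -0.0, -0.0, -0.31]
[0.84, -0.21, 0.1, -0.0, -0.0, -0.31]
[0.85, -0.17, 0.1, -0.0, -0.0, -0.31]
```

Request:
move_arm:
  motion:
    - [20, 0.6, -0.6, 0, 0, 0, -0.3]
    - [20, 0.65, -0.6, 0, 0, 0, -0.3]
    - [20, 0.7, -0.55, 0, 0, 0, -0.3]
    - [20, 0.7, -0.5, 0, 0, 0, -0.3]
    - [20, 0.75, -0.45, 0, 0, 0, -0.3]

```text
t: 0.72
position: [0.3242, -0.3521, 0.2502]
eef_rot: [-0.0, 0.955, 0.298, -0.0]
ft_force: [1.7, -0.7, -0.1]
finger_gap: 0.0201
```

Request:
move_arm:
  motion:
    - [20, 0.75, -0.45, 0, 0, 0, -0.3]
    - [20, 0.8, -0.4, 0, 0, 0, -0.3]
    - [20, 0.8, -0.35, 0, 0, 0, -0.3]
    - [20, 0.8, -0.3, 0, 0, 0, -0.3]
    - [20, 0.8, -0.25, 0, 0, 0, -0.3]

```text
t: 1.35
position: [0.4367, -0.1175, 0.2503]
eef_rot: [-0.0, 0.907, 0.42, -0.0]
ft_force: [1.4, -1.5, -0.1]
finger_gap: 0.0202
```

```bash
python3 -c "
from h import *
print(ctrl.tips_ahead);where();plan(-35,101,125,-60,5)"
```

```text
0.019
t 1.35 tray xy mm [-101.6  179.6] tcp z 250.3 ang -67.18 tilt 0.0 F [ 1.4 -1.5 -0.1] gap 20.2
[0.33, -0.1, 0.42, -0.0, -0.0, -0.14]
[0.33, -0.09, 0.42, -0.0, -0.0, -0.14]
[0.33, -0.09, 0.42, -0.0, -0.0, -0.14]
[0.33, -0.08, 0.42, -0.0, -0.0, -0.14]
[0.34, -0.07, 0.42, -0.0, -0.0, -0.14]
```

Request:
move_arm:
  motion:
    - [20, 0.55, -0.15, 0.1, 0, 0, -0.2]
    - [20, 0.55, -0.15, 0.3, 0, 0, -0.2]
    - [20, 0.55, -0.15, 0.7, 0, 0, -0.2]
    - [20, 0, 0, 1.0, 0, 0, -0.1]
    - [20, 0, 0, 0, 0, 0, 0]

```text
t: 1.98
position: [0.4741, -0.0242, 0.1216]
eef_rot: [-0.002, 0.88, 0.474, -0.003]
ft_force: [0.2, -1.0, 0.9]
finger_gap: 0.0201
```

```bash
python3 -c "
from h import *
where();s=shot('scene','s1');shot('top','t1')
im=cv2.imread('pics/s1.png');cv2.imwrite('pics/s1c.png',cv2.resize(im[100:330,230:470],None,fx=3.3,fy=2.6))
plan(-35,101,97,-60,1)"
```

```text
t 1.98 tray xy mm [-35.3 104. ] tcp z 121.6 ang -60.24 tilt 0.45 F [ 0.2 -1.   0.9] gap 20.1
[0.04, -0.02, 0.47, -0.0, 0.0, -0.03]
```

View pics/s1c.png

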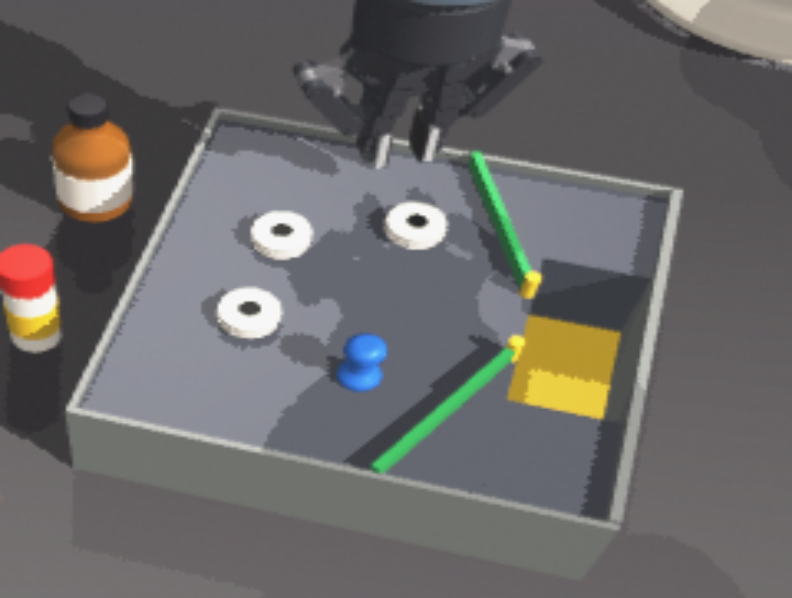

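View pics/t1.png

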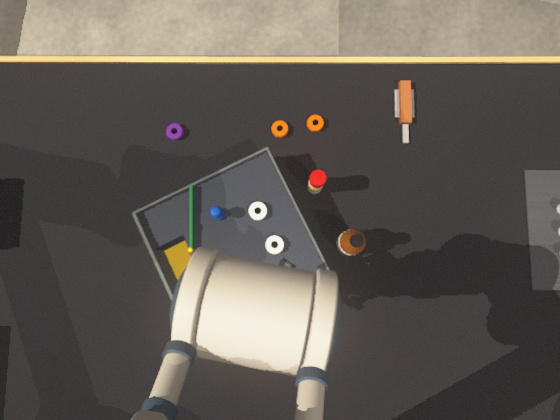

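```bash
python3 -c "
from h import *
c=dict(np.load('pics/s1.npz'))
for u in (343,345,347,358,360,362):
  for v in range(150,166,2):
    d=c['depth'][v,u]
    if d>0:
        X=c['R'].T@(ray(c,u,v)*d-c['t']); print(u,v,(w2t(X)*1e3).round(1),round(X[2]*1e3,1), c['image'][v,u])
"
```

```text
343 150 [-48.7  82.8] 149.8 [64 64 69]
343 152 [-48.2  82.9] 144.5 [57 57 61]
343 154 [-48.2  89.3] 132.2 [47 46 50]
343 156 [-47.6  89. ] 127.2 [44 44 47]
343 158 [-47.1  91. ] 119.6 [52 51 54]
343 160 [-46.4  90.2] 115.0 [62 62 64]
343 162 [-45.6  87.9] 112.2 [102 101 102]
343 164 [-45.   88.3] 106.2 [123 122 124]
345 150 [-45.4  84.2] 149.4 [62 64 69]
345 152 [-44.8  84.3] 144.2 [94 94 96]
345 154 [-44.4  86.7] 136.3 [149 148 148]
345 156 [-43.7  86.3] 131.4 [185 183 181]
345 158 [-43.3  89.3] 122.8 [208 205 205]
345 160 [-42.6  88.4] 118.3 [209 206 205]
345 162 [-41.9  87.7] 113.7 [209 206 206]
345 164 [-41.5  90.3] 105.2 [160 159 163]
347 150 [-42.1  87.3] 147.2 [64 64 68]
347 152 [-41.7  89.9] 139.2 [213 211 209]
347 154 [-41.1  90.3] 133.4 [210 207 206]
347 156 [-40.2  87.6] 131.2 [173 171 171]
347 158 [-39.8  90. ] 123.2 [125 121 123]
347 160 [-39.1  89.7] 118.1 [100  98 100]
347 162 [-40.8 120.6] 77.2 [101 100 105]
347 164 [-39.8 116.4] 76.1 [126 129 138]
358 150 [-23.8 104.5] 134.7 [38 38 39]
358 152 [-23. 103.] 131.2 [37 36 38]
358 154 [-22.2 101.5] 127.6 [38 37 39]
358 15
[... 156 characters left out ...]
58 164 [-19.3 122.6] 76.2 [134 136 147]
360 150 [-20.1 100.9] 139.8 [111 107 109]
360 152 [-19.3 101. ] 134.5 [175 173 173]
360 154 [-18.6 102.3] 127.8 [208 205 204]
360 156 [-17.9 102.2] 122.6 [210 207 206]
360 158 [-17.2 103.3] 116.0 [211 208 207]
360 160 [-16.4 104.7] 109.0 [211 208 207]
360 162 [-16.5 128.1] 77.0 [134 135 146]
360 164 [-15.6 124.5] 75.4 [135 136 146]
362 150 [-16.6 101.8] 139.9 [210 207 206]
362 152 [-15.8 101.7] 134.8 [176 173 173]
362 154 [-15.3 107.5] 123.3 [111 111 114]
362 156 [-14.5 108.5] 116.9 [79 78 82]
362 158 [-13.8 111. ] 108.7 [87 88 90]
362 160 [-13.7 132.8] 78.7 [107 110 111]
362 162 [-12.8 129.1] 77.2 [106 109 118]
362 164 [-11.8 124.9] 76.2 [134 136 146]
```

Request:
move_arm:
  motion:
    - [20, 0, 0, 0.3, 0, 0, 0]
    - [20, 0, 0, 0, 0, 0, 0]

```text
t: 2.33
position: [0.4772, -0.0254, 0.1079]
eef_rot: [0.001, 0.881, 0.474, 0.001]
ft_force: [-0.2, 0.9, 0.4]
finger_gap: 0.0203
```

Request:
move_arm:
  motion:
    - [20, 0, 0, 0.17, 0, 0, 0]
    - [20, 0, 0, 0, 0, 0, 0]

```text
t: 2.58
position: [0.4767, -0.025, 0.0963]
eef_rot: [0.0, 0.881, 0.474, 0.0]
ft_force: [0.3, 0.7, -0.3]
finger_gap: 0.0204
```

```bash
python3 -c "
from h import *
where();plan(8,25,97,-60,8)"
```

```text
t 2.58 tray xy mm [-37.2 102.2] tcp z 96.3 ang -60.3 tilt 0.01 F [ 0.3  0.7 -0.3] gap 20.4
[0.19, -0.0, -0.0, 0.0, -0.0, -0.0]
[0.19, -0.0, -0.0, 0.0, -0.0, -0.0]
[0.19, -0.0, -0.0, 0.0, -0.0, -0.0]
[0.19, -0.0, -0.0, 0.0, -0.0, -0.0]
[0.19, -0.0, -0.0, 0.0, -0.0, -0.0]
[0.19, -0.0, -0.0, 0.0, -0.0, -0.0]
[0.19, -0.0, -0.0, 0.0, -0.0, -0.0]
[0.19, -0.0, -0.0, 0.0, -0.0, -0.0]
```

Request:
move_arm:
  motion:
    - [20, 0.2, 0, 0, 0, 0, 0]
    - [20, 0.15, 0, 0, 0, 0, 0]
    - [20, 0.15, 0, 0, 0, 0, 0]
    - [20, 0.15, 0, 0, 0, 0, 0]
    - [20, 0.15, 0, 0, 0, 0, 0]

```text
t: 3.2
position: [0.5033, 0.0158, 0.0961]
eef_rot: [-0.0, 0.88, 0.474, -0.0]
ft_force: [-0.3, -0.4, 0.4]
finger_gap: 0.0197
```

```bash
python3 -c "
from h import *
where();s=shot('scene','s2')
im=cv2.imread('pics/s2.png');cv2.imwrite('pics/s2c.png',cv2.resize(im[100:330,230:470],None,fx=3.3,fy=2.6))
plan(8,25,97,-60,4)"
```

```text
t 3.2 tray xy mm [-12.8  59.9] tcp z 96.1 ang -60.26 tilt 0.01 F [-0.3 -0.4  0.4] gap 19.7
[0.17, -0.0, -0.0, 0.0, -0.0, -0.01]
[0.17, -0.0, -0.0, 0.0, -0.0, -0.01]
[0.17, -0.0, -0.0, 0.0, -0.0, -0.01]
[0.17, -0.0, -0.0, 0.0, -0.0, -0.01]
```

View pics/s2c.png

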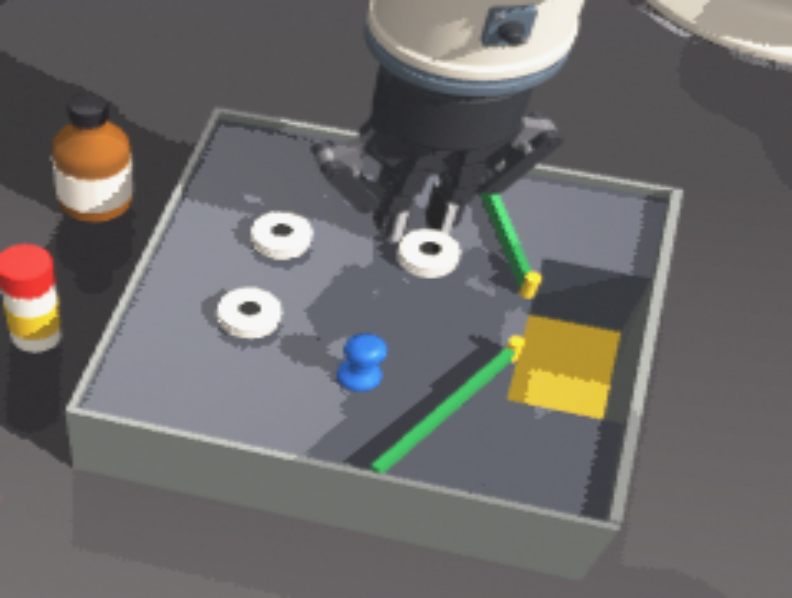

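Request:
move_arm:
  motion:
    - [20, 0.15, 0, 0, 0, 0, 0]
    - [20, 0.15, 0, 0, 0, 0, 0]
    - [20, 0.15, 0, 0, 0, 0, 0]
    - [20, 0.15, 0, 0, 0, 0, 0]
    - [20, 0.1, 0, 0, 0, 0, 0]

```text
t: 3.88
position: [0.5265, 0.0508, 0.0961]
eef_rot: [0.0, 0.88, 0.474, 0.0]
ft_force: [0.7, 0.1, 0.5]
finger_gap: 0.0203
```

```bash
python3 -c "
from h import *
where();s=shot('scene','s3')
im=cv2.imread('pics/s3.png');cv2.imwrite('pics/s3c.png',cv2.resize(im[130:280,300:460],None,fx=5,fy=4))
"
```

```text
t 3.88 tray xy mm [ 7.9 23.4] tcp z 96.1 ang -60.26 tilt 0.01 F [0.7 0.1 0.5] gap 20.3
```

View pics/s3c.png

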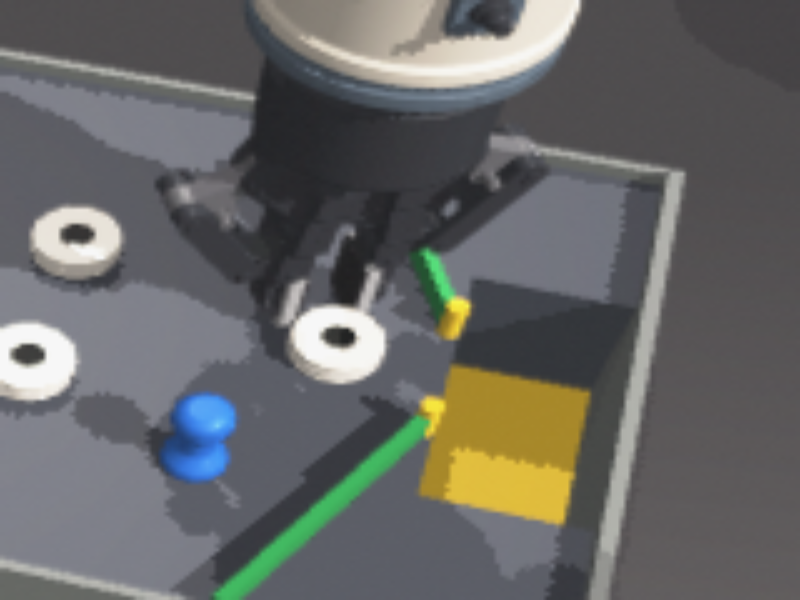

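```bash
python3 -c "
from h import *
c=dict(np.load('pics/s3.npz'))
print((w2t(onz(c,300+339/5,130+336/4,.087))*1e3).round(1))
c=dict(np.load('pics/s1.npz'))
for p in ((417,220),(282,230),(249,308)): print((w2t(onz(c,230+p[0]/3.3,100+p[1]/2.6,.087))*1e3).round(1))
"
```

```text
[20.8  4. ]
[-11.9  63. ]
[-82.5  32.2]
[-82.8 -37.5]
```

Request:
move_arm:
  motion:
    - [20, -0.3, 0, 0, 0, 0, 0]
    - [20, -0.1, 0, -0.5, 0, 0, 0]
    - [20, 0, 0, 0, 0, 0, -1]
    - [20, 0, 0, 0, 0, 0, -1]
    - [20, 0, 0, 0, 0, 0, -1]

```text
t: 4.55
position: [0.5121, 0.0292, 0.1261]
eef_rot: [-0.0, 0.726, 0.688, -0.0]
ft_force: [0.7, -0.1, -0.5]
finger_gap: 0.0196
```

Request:
move_arm:
  motion:
    - [20, 0, 0, 0, 0, 0, -1]
    - [20, 0, 0, 0, 0, 0, -1]
    - [20, 0, 0, 0, 0, 0, -1]

```text
t: 4.92
position: [0.5121, 0.0292, 0.126]
eef_rot: [-0.0, 0.523, 0.852, -0.0]
ft_force: [0.3, 0.3, 0.3]
finger_gap: 0.0198
```

```bash
python3 -c "
from h import *
where();plan(-25,3,126,0,1)"
```

```text
t 4.92 tray xy mm [-4.8 46.1] tcp z 126.0 ang 0.02 tilt 0.04 F [0.3 0.3 0.3] gap 19.8
[-0.34, 0.72, -0.0, -0.0, -0.0, 0.0]
```

Request:
move_arm:
  motion:
    - [20, -0.35, 0.72, 0, 0, 0, 0]
    - [20, 0, 0, 0.5, 0, 0, 0]
    - [20, 0.05, 0, 0, 0, 0, 0]
    - [20, 0.15, 0, 0, 0, 0, 0]
    - [20, 0.15, 0, 0, 0, 0, 0]

```text
t: 5.55
position: [0.5506, 0.0497, 0.0962]
eef_rot: [-0.0, 0.526, 0.851, -0.0]
ft_force: [-0.3, -0.6, 0.5]
finger_gap: 0.0203
```

```bash
python3 -c "
from h import *
where();s=shot('scene','s4')
im=cv2.imread('pics/s4.png');cv2.imwrite('pics/s4c.png',cv2.resize(im[130:280,300:460],None,fx=5,fy=4))
plan(35,1,97,0,4)"
```

```text
t 5.55 tray xy mm [-3.9  2.4] tcp z 96.2 ang -0.3 tilt 0.04 F [-0.3 -0.6  0.5] gap 20.3
[0.16, 0.01, -0.0, -0.0, -0.0, -0.01]
[0.16, 0.01, -0.0, -0.0, -0.0, -0.01]
[0.16, 0.01, -0.0, -0.0, -0.0, -0.01]
[0.16, 0.01, -0.0, -0.0, -0.0, -0.01]
```

View pics/s4c.png

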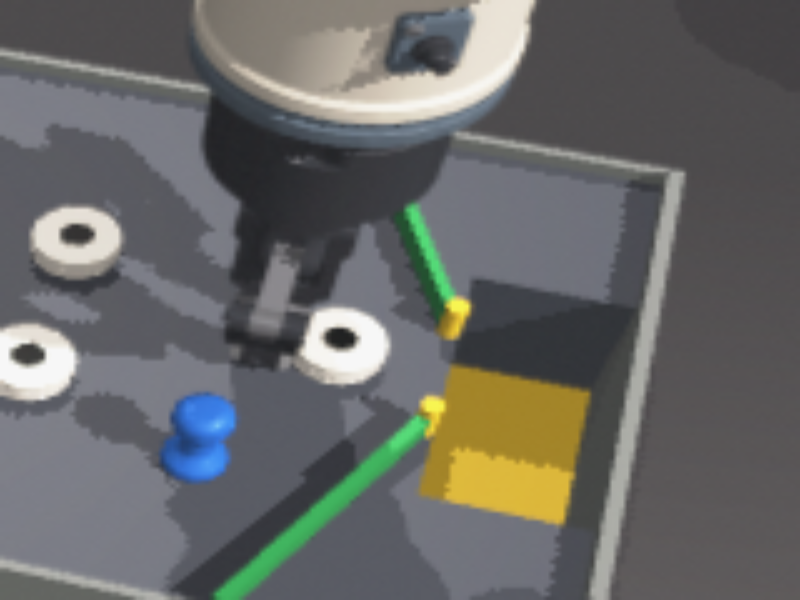

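Request:
move_arm:
  motion:
    - [20, 0.15, 0.01, 0, 0, 0, 0]
    - [20, 0.15, 0.01, 0, 0, 0, 0]
    - [20, 0.15, 0.01, 0, 0, 0, 0]
    - [20, 0.15, 0, 0, 0, 0, 0]
    - [20, 0.05, 0, 0, 0, 0, 0]

```text
t: 6.22
position: [0.5354, 0.0858, 0.0961]
eef_rot: [-0.0, 0.525, 0.851, -0.0]
ft_force: [1.3, -0.5, 0.1]
finger_gap: 0.02
```

```bash
python3 -c "
from h import *
where();s=shot('scene','s5')
im=cv2.imread('pics/s5.png');cv2.imwrite('pics/s5c.png',cv2.resize(im[130:280,300:460],None,fx=5,fy=4))"
```

```text
t 6.22 tray xy mm [35.2 -0.3] tcp z 96.1 ang -0.24 tilt 0.01 F [ 1.3 -0.5  0.1] gap 20.0
```

View pics/s5c.png

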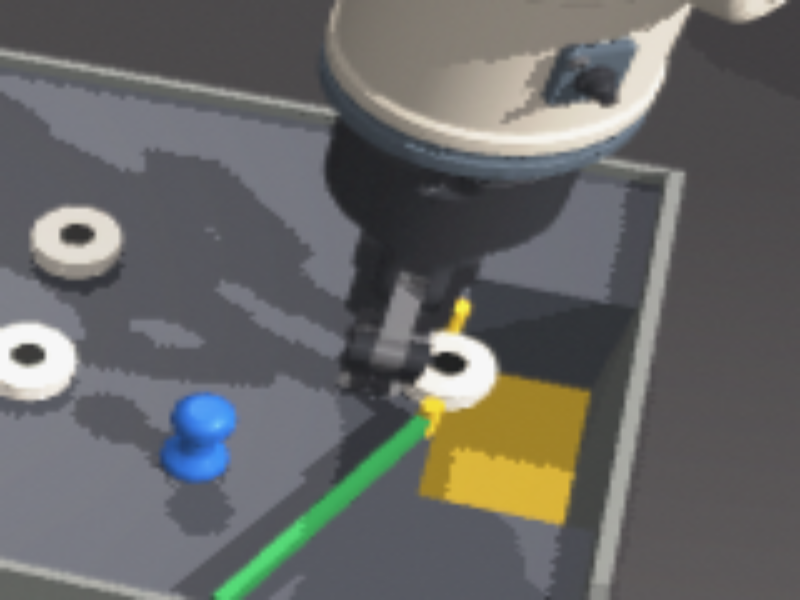

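Request:
move_arm:
  motion:
    - [8, 0, 0, -0.04, 0, 0, 0]
    - [8, 0.05, 0, 0, 0, 0, 0]
    - [8, 0.1, 0, 0, 0, 0, 0]
    - [8, 0, 0, 0, 0, 0, 0]

```text
t: 6.78
position: [0.5314, 0.0936, 0.0985]
eef_rot: [-0.0, 0.525, 0.851, -0.0]
ft_force: [-0.0, 0.1, 0.2]
finger_gap: 0.0081
```

```bash
python3 -c "
from h import *
where();s=shot('scene','s6')
im=cv2.imread('pics/s6.png');cv2.imwrite('pics/s6c.png',cv2.resize(im[130:280,300:460],None,fx=5,fy=4))"
```

```text
t 6.78 tray xy mm [43.9 -0.3] tcp z 98.5 ang -0.26 tilt 0.01 F [-0.   0.1  0.2] gap 8.1
```

View pics/s6c.png

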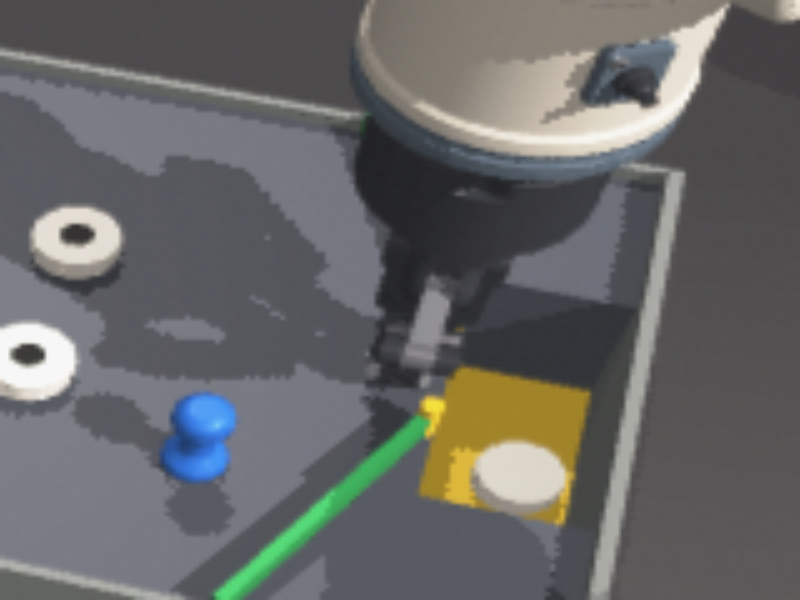

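Request:
move_arm:
  motion:
    - [20, 0, 0, -0.7, 0, 0, 0]
    - [20, -0.8, 0, 0, 0, 0, 0]
    - [20, -0.9, 0, 0, 0, 0, 0.5]
    - [20, -0.9, 0, 0, 0, 0, 0.5]
    - [20, 0, 0, 0, 0, 0, 0.7]

```text
t: 7.45
position: [0.5987, -0.0517, 0.1404]
eef_rot: [0.001, 0.648, 0.761, 0.0]
ft_force: [-0.0, 1.2, -0.4]
finger_gap: 0.02
```

```bash
python3 -c "
from h import *
where();plan(-120,43.6,97,-17,1)"
```

```text
t 7.45 tray xy mm [-116.1    5.4] tcp z 140.4 ang -17.67 tilt 0.09 F [-0.   1.2 -0.4] gap 20.0
[-0.25, -0.59, 0.72, 0.01, 0.01, -0.07]
```

Request:
move_arm:
  motion:
    - [20, -0.25, -0.59, 0, 0, 0, -0.07]
    - [20, 0, 0, 0.6, 0, 0, 0]
    - [20, 0, 0, 0.12, 0, 0, 0]
    - [20, 0, 0, 0, 0, 0, 0]

```text
t: 7.95
position: [0.565, -0.0687, 0.0973]
eef_rot: [-0.0, 0.641, 0.768, -0.0]
ft_force: [0.2, 0.1, 0.2]
finger_gap: 0.02
```

```bash
python3 -c "
from h import *
where();plan(-4,7,97,-17,10);c=shot('scene','s7');im=cv2.imread('pics/s7.png');cv2.imwrite('pics/s7c.png',cv2.resize(im[100:330,230:470],None,fx=3.3,fy=2.6))"
```

```text
t 7.95 tray xy mm [-116.1   43.1] tcp z 97.3 ang -16.56 tilt 0.04 F [0.2 0.1 0.2] gap 20.0
[0.2, 0.0, 0.0, -0.0, -0.0, 0.0]
[0.2, 0.0, 0.0, -0.0, -0.0, 0.0]
[0.2, 0.0, 0.0, -0.0, -0.0, 0.0]
[0.2, 0.0, 0.0, -0.0, -0.0, 0.0]
[0.2, 0.0, 0.0, -0.0, -0.0, 0.0]
[0.2, 0.0, 0.0, -0.0, -0.0, 0.0]
[0.2, 0.0, 0.0, -0.0, -0.0, 0.0]
[0.2, 0.0, 0.0, -0.0, -0.0, 0.0]
[0.2, 0.0, 0.0, -0.0, -0.0, 0.0]
[0.2, 0.0, 0.0, -0.0, -0.0, 0.0]
```

View pics/s7c.png

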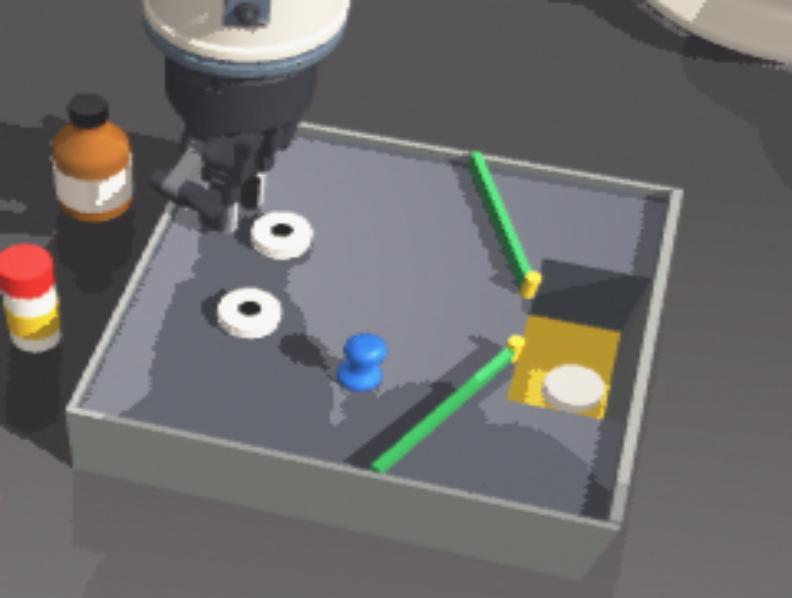

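Request:
move_arm:
  motion:
    - [20, 0.15, 0, 0, 0, 0, 0]
    - [20, 0.15, 0, 0, 0, 0, 0]
    - [20, 0.2, 0, 0, 0, 0, 0]
    - [20, 0.2, 0, 0, 0, 0, 0]
    - [20, 0.2, 0, 0, 0, 0, 0]

```text
t: 8.62
position: [0.555, -0.0147, 0.0973]
eef_rot: [-0.0, 0.641, 0.768, -0.0]
ft_force: [0.2, 0.1, -0.1]
finger_gap: 0.02
```

Request:
move_arm:
  motion:
    - [20, 0.2, 0, 0, 0, 0, 0]
    - [20, 0.2, 0, 0, 0, 0, 0]
    - [20, 0.2, 0, 0, 0, 0, 0]
    - [20, 0.15, 0, 0, 0, 0, 0]
    - [20, 0.1, 0, 0, 0, 0, 0]

```text
t: 9.25
position: [0.5459, 0.0351, 0.0973]
eef_rot: [-0.0, 0.641, 0.768, -0.0]
ft_force: [-0.0, 0.2, -0.5]
finger_gap: 0.0199
```

```bash
python3 -c "
from h import *
where();plan(-4,7,97,-17,1);c=shot('scene','s8');im=cv2.imread('pics/s8.png');cv2.imwrite('pics/s8c.png',cv2.resize(im[100:330,230:470],None,fx=3.3,fy=2.6))"
```

```text
t 9.25 tray xy mm [-14.9  13.2] tcp z 97.3 ang -16.56 tilt 0.0 F [-0.   0.2 -0.5] gap 19.9
[0.2, 0.05, 0.0, -0.0, -0.0, 0.04]
```

View pics/s8c.png

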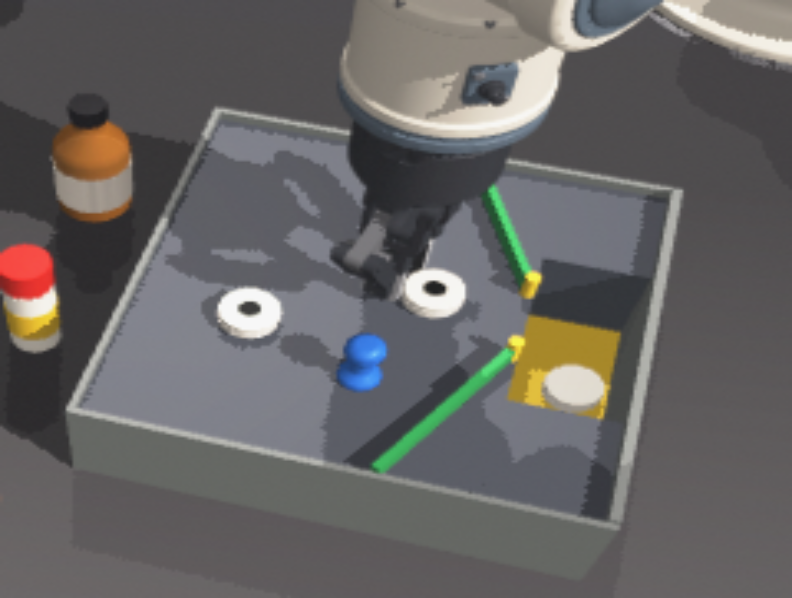

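```bash
python3 -c "
from h import *
plan(35,-0.5,97,0,6)"
```

```text
[0.14, -0.0, 0.0, -0.0, -0.0, -0.28]
[0.14, 0.0, 0.0, -0.0, -0.0, -0.28]
[0.14, 0.01, 0.0, -0.0, -0.0, -0.28]
[0.14, 0.02, 0.0, -0.0, -0.0, -0.28]
[0.14, 0.02, 0.0, -0.0, -0.0, -0.28]
[0.14, 0.03, 0.0, -0.0, -0.0, -0.28]
```

Request:
move_arm:
  motion:
    - [20, 0.14, 0, 0, 0, 0, -0.28]
    - [20, 0.14, 0, 0, 0, 0, -0.28]
    - [20, 0.14, 0.01, 0, 0, 0, -0.28]
    - [20, 0.14, 0.02, 0, 0, 0, -0.28]
    - [20, 0.08, 0.02, 0, 0, 0, -0.28]

```text
t: 9.93
position: [0.5386, 0.0731, 0.0973]
eef_rot: [-0.0, 0.541, 0.841, 0.0]
ft_force: [0.0, -0.1, 0.1]
finger_gap: 0.0198
```

```bash
python3 -c "
from h import *
where();plan(35,-0.5,97,0,2);c=shot('scene','s9');im=cv2.imread('pics/s9.png');cv2.imwrite('pics/s9c.png',cv2.resize(im[130:280,300:460],None,fx=5,fy=4))"
```

```text
t 9.93 tray xy mm [22.4  2.6] tcp z 97.3 ang -2.36 tilt 0.0 F [ 0.  -0.1  0.1] gap 19.8
[0.11, 0.02, 0.0, -0.0, -0.0, -0.12]
[0.11, 0.02, 0.0, -0.0, -0.0, -0.12]
```

View pics/s9c.png

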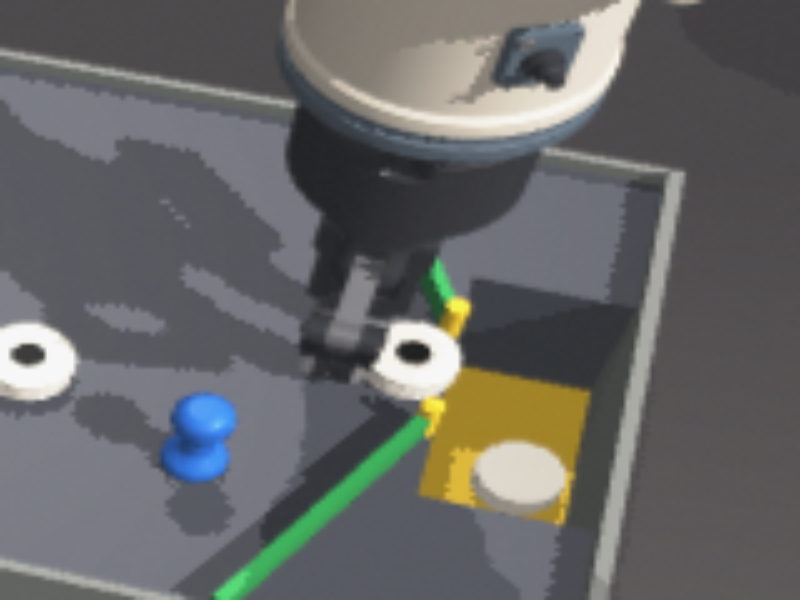

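Request:
move_arm:
  motion:
    - [20, 0.1, 0.02, 0, 0, 0, -0.1]
    - [20, 0.11, 0.02, 0, 0, 0, -0.1]
    - [8, 0, 0, -0.03, 0, 0, 0]
    - [8, 0.05, 0, 0, 0, 0, 0]
    - [8, 0.1, 0, 0, 0, 0, 0]

```text
t: 10.6
position: [0.5316, 0.093, 0.0991]
eef_rot: [0.0, 0.528, 0.849, 0.0]
ft_force: [1.1, -0.5, 0.1]
finger_gap: 0.0081
```

Request:
move_arm:
  motion:
    - [8, 0, 0, 0, 0, 0, 0]
    - [8, 0, 0, 0, 0, 0, 0]

```text
t: 10.85
position: [0.5317, 0.0929, 0.0991]
eef_rot: [0.0, 0.528, 0.849, 0.0]
ft_force: [0.0, 0.0, -0.1]
finger_gap: 0.0084
```

```bash
python3 -c "
from h import *
where();c=shot('scene','s10');im=cv2.imread('pics/s10.png');cv2.imwrite('pics/s10c.png',cv2.resize(im[130:280,300:460],None,fx=5,fy=4))"
```

```text
t 10.85 tray xy mm [43.2 -0.2] tcp z 99.1 ang -0.58 tilt 0.0 F [ 0.   0.  -0.1] gap 8.4
```

View pics/s10c.png

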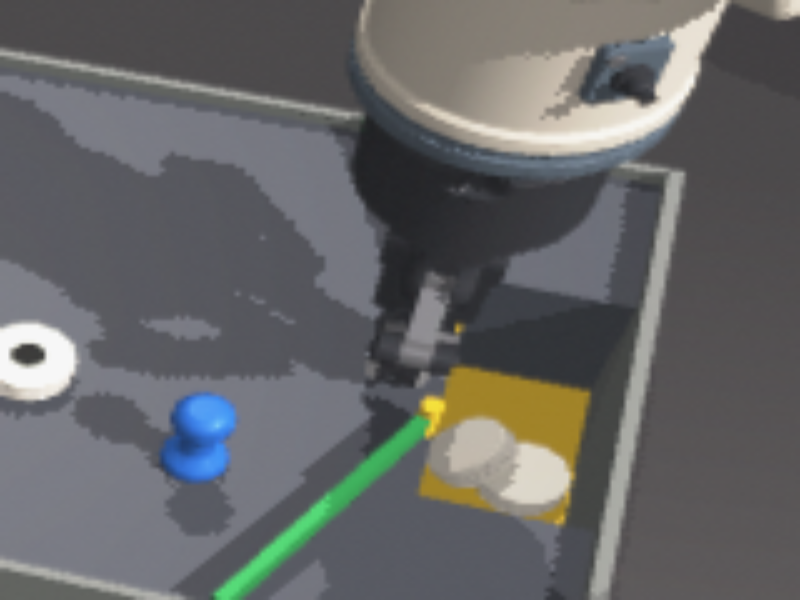

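```bash
python3 -c "
from h import *
# tool pose in s8: tray (-14.9,13.2), ang -16.56, tcp z 97.3
c=dict(np.load('pics/s8.npz'))
a=np.radians(-16.56)
P=[]
for v in range(180,220):
  for u in range(325,365):
    d=c['depth'][v,u]
    if d>0:
        X=c['R'].T@(ray(c,u,v)*d-c['t']);t=w2t(X)*1e3-[-14.9,13.2]
        f=t@[np.cos(a),np.sin(a)];l=t@[np.sin(a),-np.cos(a)]
        if X[2]>.09 and abs(f)<30 and abs(l)<75:P.append((l,X[2]*1e3-78.3))
P=np.array(P)
for h in range(10,90,8):
    m=(P[:,1]>=h)&(P[:,1]<h+8)
    if m.any():print(h,P[m,0].max().round(1),m.sum())
"
```

```text
10 23.9 40
18 24.0 35
26 16.3 14
34 19.5 8
42 40.8 25
50 45.0 49
58 49.2 32
66 54.1 74
74 56.9 36
82 62.7 43
```

Request:
move_arm:
  motion:
    - [20, 0, 0, -0.75, 0, 0, 0]
    - [20, -0.9, 0, 0, 0, 0, 0]
    - [20, -0.9, 0.3, 0, 0, 0, -0.6]
    - [20, -0.7, 0.4, 0, 0, 0, -0.9]
    - [20, 0, 0, 0, 0, 0, -0.9]

```text
t: 11.52
position: [0.641, -0.0209, 0.1439]
eef_rot: [0.001, 0.338, 0.941, 0.0]
ft_force: [-1.2, -0.3, -0.2]
finger_gap: 0.02
```

```bash
python3 -c "
from h import *
where();plan(-118,-53,97,25,1)"
```

```text
t 11.53 tray xy mm [-107.8  -46.3] tcp z 143.9 ang 23.59 tilt 0.13 F [-1.2 -0.3 -0.2] gap 20.0
[-0.2, 0.03, 0.78, 0.01, 0.01, -0.14]
```

Request:
move_arm:
  motion:
    - [20, -0.2, 0.03, 0, 0, 0, -0.14]
    - [20, 0, 0, 0.6, 0, 0, 0]
    - [20, 0, 0, 0.17, 0, 0, 0]
    - [20, 0, 0, 0, 0, 0, 0]

```text
t: 12.02
position: [0.6484, -0.0248, 0.0976]
eef_rot: [-0.001, 0.329, 0.944, -0.0]
ft_force: [0.6, -0.3, 0.6]
finger_gap: 0.02
```

```bash
python3 -c "
from h import *
where();plan(-31,-13,97,25,8);c=shot('scene','s11');im=cv2.imread('pics/s11.png');cv2.imwrite('pics/s11c.png',cv2.resize(im[100:330,230:470],None,fx=3.3,fy=2.6))"
```

```text
t 12.03 tray xy mm [-114.6  -51.2] tcp z 97.6 ang 24.76 tilt 0.08 F [ 0.6 -0.3  0.6] gap 20.0
[0.19, 0.0, 0.0, -0.0, -0.0, -0.0]
[0.19, 0.0, 0.0, -0.0, -0.0, -0.0]
[0.19, 0.0, 0.0, -0.0, -0.0, -0.0]
[0.19, 0.0, 0.0, -0.0, -0.0, -0.0]
[0.19, 0.0, 0.0, -0.0, -0.0, -0.0]
[0.19, 0.0, 0.0, -0.0, -0.0, -0.0]
[0.19, 0.0, 0.0, -0.0, -0.0, -0.0]
[0.19, 0.0, 0.0, -0.0, -0.0, -0.0]
```

View pics/s11c.png

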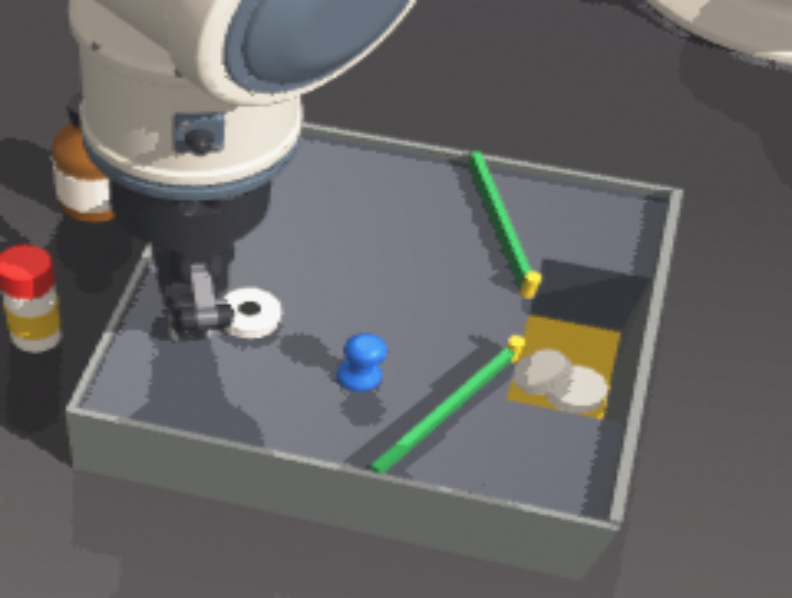

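Fingers are behind the last spacer (250,310), and the knob at (360,360) is well off the path. Pushing.

Request:
move_arm:
  motion:
    - [20, 0.15, 0, 0, 0, 0, 0]
    - [20, 0.15, 0, 0, 0, 0, 0]
    - [20, 0.2, 0, 0, 0, 0, 0]
    - [20, 0.2, 0, 0, 0, 0, 0]
    - [20, 0.2, 0, 0, 0, 0, 0]

```text
t: 12.7
position: [0.6056, 0.0092, 0.098]
eef_rot: [-0.0, 0.328, 0.945, 0.0]
ft_force: [0.3, -0.4, 0.7]
finger_gap: 0.02
```

```bash
python3 -c "
from h import *
where();plan(-31,-13,97,25,3);c=shot('scene','s12');im=cv2.imread('pics/s12.png');cv2.imwrite('pics/s12c.png',cv2.resize(im[100:330,230:470],None,fx=3.3,fy=2.6))"
```

```text
t 12.7 tray xy mm [-64.9 -28.3] tcp z 98.0 ang 24.83 tilt 0.0 F [ 0.3 -0.4  0.7] gap 20.0
[0.21, 0.0, 0.01, 0.0, -0.0, -0.01]
[0.21, 0.0, 0.01, 0.0, -0.0, -0.01]
[0.21, 0.0, 0.01, 0.0, -0.0, -0.01]
```

View pics/s12c.png

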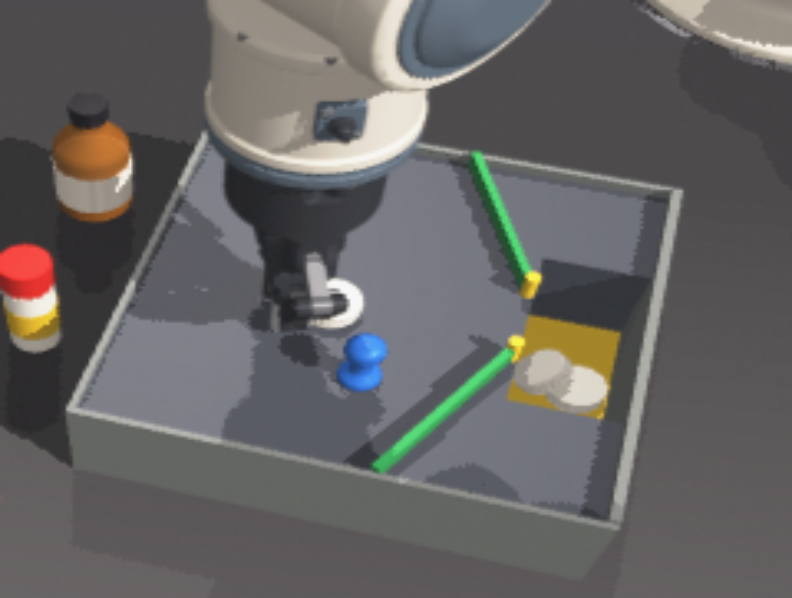

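Request:
move_arm:
  motion:
    - [20, 0.2, 0, 0, 0, 0, 0]
    - [20, 0.2, 0, 0, 0, 0, 0]
    - [20, 0.15, 0, 0, 0, 0, 0.1]
    - [20, 0.15, 0, 0, 0, 0, 0.2]

```text
t: 13.25
position: [0.573, 0.0351, 0.0979]
eef_rot: [-0.0, 0.354, 0.935, 0.0]
ft_force: [0.8, -0.2, 0.1]
finger_gap: 0.02
```

```bash
python3 -c "
from h import *
where();plan(35,0,97,0,8);c=shot('scene','s13');im=cv2.imread('pics/s13.png');cv2.imwrite('pics/s13c.png',cv2.resize(im[100:330,230:470],None,fx=3.3,fy=2.6))"
```

```text
t 13.25 tray xy mm [-27. -11.] tcp z 97.9 ang 21.73 tilt 0.0 F [ 0.8 -0.2  0.1] gap 20.0
[0.13, 0.03, 0.0, -0.0, -0.0, 0.27]
[0.13, 0.02, 0.0, -0.0, -0.0, 0.27]
[0.13, 0.01, 0.0, -0.0, -0.0, 0.27]
[0.13, 0.01, 0.0, -0.0, -0.0, 0.27]
[0.13, 0.0, 0.0, -0.0, -0.0, 0.27]
[0.13, -0.0, 0.0, -0.0, -0.0, 0.27]
[0.13, -0.01, 0.0, -0.0, -0.0, 0.27]
[0.13, -0.02, 0.0, -0.0, -0.0, 0.27]
```

View pics/s13c.png

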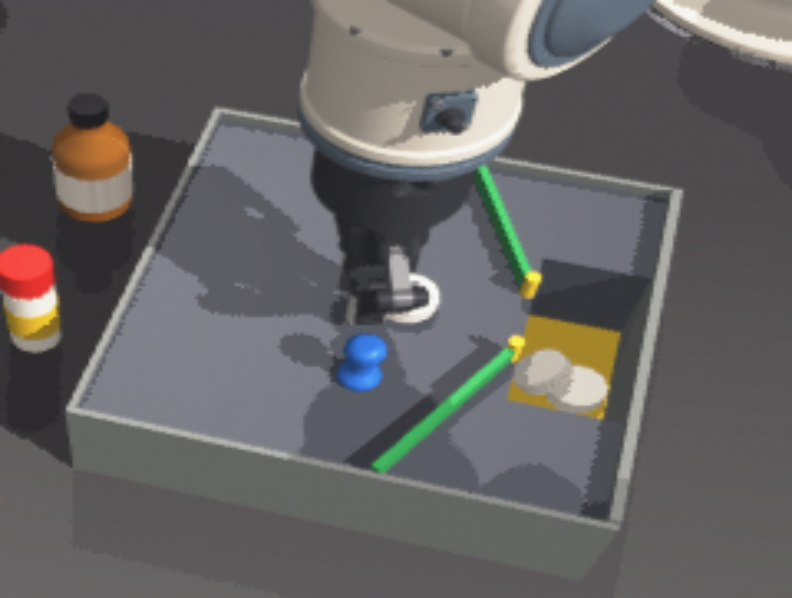

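Request:
move_arm:
  motion:
    - [20, 0.14, 0.01, 0, 0, 0, 0.27]
    - [20, 0.14, 0.01, 0, 0, 0, 0.27]
    - [20, 0.14, 0.01, 0, 0, 0, 0.27]
    - [20, 0.14, 0.01, 0, 0, 0, 0.27]
    - [20, 0.14, 0, 0, 0, 0, 0.27]

```text
t: 13.92
position: [0.5464, 0.0671, 0.0979]
eef_rot: [0.0, 0.461, 0.887, 0.0]
ft_force: [0.7, -0.9, 0.0]
finger_gap: 0.02
```

```bash
python3 -c "
from h import *
where();plan(35,0,97,0,3);c=shot('scene','s14');im=cv2.imread('pics/s14.png');cv2.imwrite('pics/s14c.png',cv2.resize(im[130:280,300:460],None,fx=5,fy=4))"
```

```text
t 13.93 tray xy mm [13.5 -1.7] tcp z 97.9 ang 8.23 tilt 0.01 F [ 0.7 -0.9  0. ] gap 20.0
[0.12, 0.01, 0.01, 0.0, 0.0, 0.27]
[0.12, 0.0, 0.01, 0.0, 0.0, 0.27]
[0.12, -0.0, 0.01, 0.0, 0.0, 0.27]
```

View pics/s14c.png

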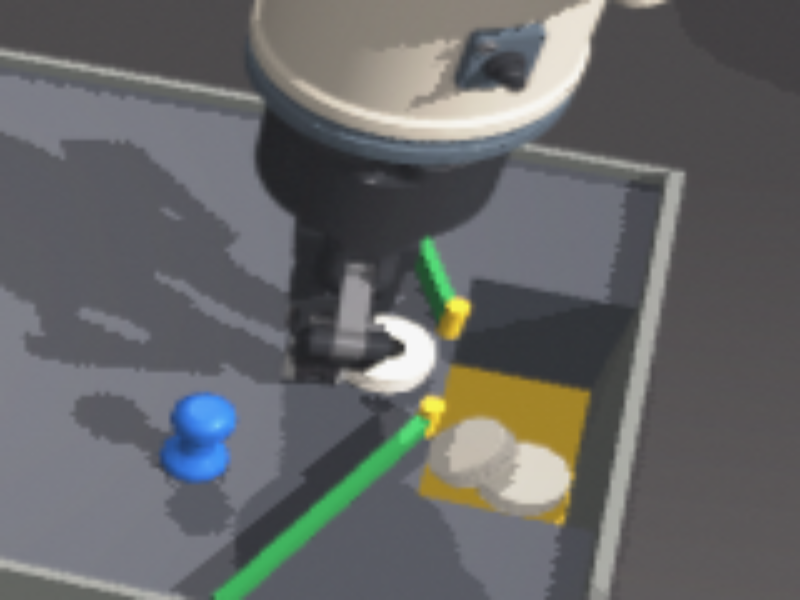

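Request:
move_arm:
  motion:
    - [20, 0.12, 0.01, 0, 0, 0, 0.27]
    - [20, 0.12, 0, 0, 0, 0, 0.27]
    - [20, 0.12, 0, 0, 0, 0, 0.27]
    - [20, 0, 0, 0, 0, 0, 0]

```text
t: 14.48
position: [0.5353, 0.0856, 0.0979]
eef_rot: [-0.0, 0.521, 0.853, -0.0]
ft_force: [0.2, 0.5, 0.6]
finger_gap: 0.0202
```

```bash
python3 -c "
from h import *
where();plan(35,0,97,0,1);c=shot('scene','s15');im=cv2.imread('pics/s15.png');cv2.imwrite('pics/s15c.png',cv2.resize(im[130:280,300:460],None,fx=5,fy=4))"
```

```text
t 14.47 tray xy mm [35.1 -0.1] tcp z 97.9 ang 0.3 tilt 0.0 F [0.2 0.5 0.6] gap 20.2
[-0.0, -0.0, 0.02, -0.0, -0.0, 0.03]
```

View pics/s15c.png

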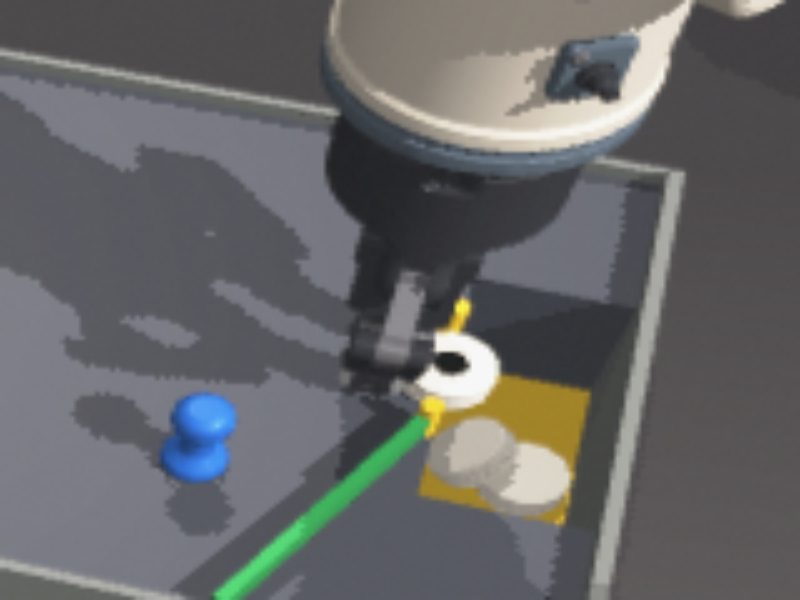

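The last spacer stands between the posts, bore at about (452,362), same as the first one did.

Request:
move_arm:
  motion:
    - [8, 0, 0, -0.02, 0, 0, 0]
    - [8, 0.05, 0, 0, 0, 0, 0]
    - [8, 0.1, 0, 0, 0, 0, 0]
    - [8, 0, 0, 0, 0, 0, 0]
    - [8, 0, 0, 0, 0, 0, 0]

```text
t: 15.15
position: [0.5313, 0.0935, 0.0991]
eef_rot: [0.0, 0.522, 0.853, -0.0]
ft_force: [0.1, 0.2, -0.0]
finger_gap: 0.0082
```

```bash
python3 -c "
from h import *
where();c=shot('scene','s16');im=cv2.imread('pics/s16.png');cv2.imwrite('pics/s16c.png',cv2.resize(im[130:280,300:460],None,fx=5,fy=4))"
```

```text
t 15.15 tray xy mm [43.9 -0.1] tcp z 99.1 ang 0.24 tilt 0.0 F [ 0.1  0.2 -0. ] gap 8.2
```

View pics/s16c.png

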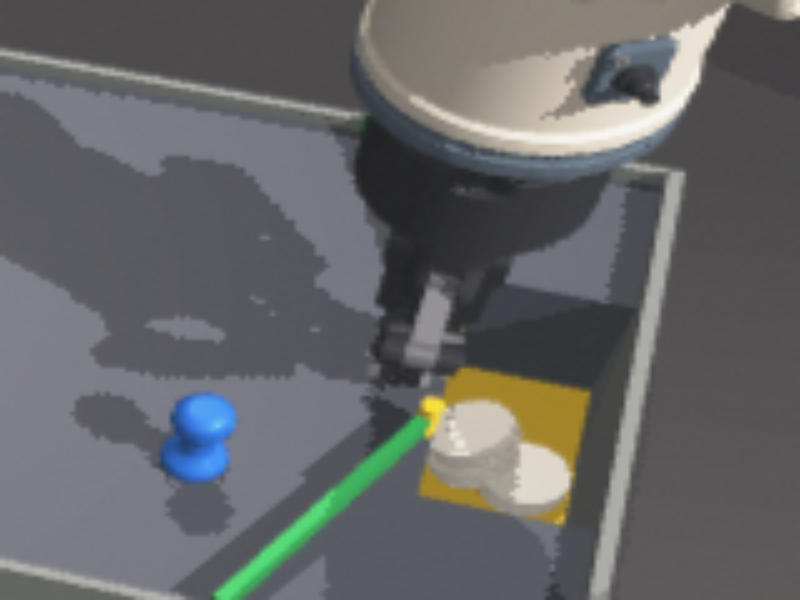

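Request:
move_arm:
  motion:
    - [8, -0.1, 0, -0.5, 0, 0, 0]
    - [8, 0, 0, -1, 0, 0, 0]
    - [8, -0.3, -0.9, -0.8, 0, 0, 0]
    - [8, -0.3, -0.9, 0, 0, 0, 0]
    - [8, -0.3, -0.9, 0, 0, 0, 0]

```text
t: 15.82
position: [0.4197, -0.0281, 0.2299]
eef_rot: [0.001, 0.522, 0.853, 0.0]
ft_force: [1.3, -1.5, -0.1]
finger_gap: 0.0082
```

Request:
move_arm:
  motion:
    - [8, -0.9, -0.9, 0, 0, 0, 0]
    - [8, -0.9, -0.6, 0, 0, 0, 0]
    - [8, 0, 0, 0, 0, 0, 0]
    - [8, 0, 0, 0, 0, 0, 0]

```text
t: 16.32
position: [0.3941, -0.1488, 0.2293]
eef_rot: [-0.0, 0.522, 0.853, 0.0]
ft_force: [0.5, -0.0, 0.3]
finger_gap: 0.0078
```

```bash
python3 -c "
from h import *
where();c=shot('scene','s17');d=shot('top','t17')
a=cv2.resize(cv2.imread('pics/s17.png')[190:280,360:450],None,fx=4.4,fy=4.4);b=cv2.resize(cv2.imread('pics/t17.png')[225:315,150:240],None,fx=4.4,fy=4.4)
cv2.imwrite('pics/f17.png',np.hstack([a,b]))"
```

```text
t 16.32 tray xy mm [-110.3  231.7] tcp z 229.3 ang 0.15 tilt 0.02 F [ 0.5 -0.   0.3] gap 7.8
```

View pics/f17.png

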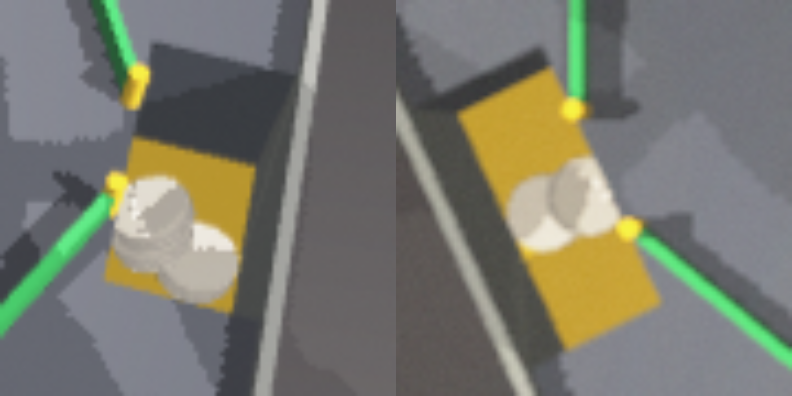

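View pics/s17.png

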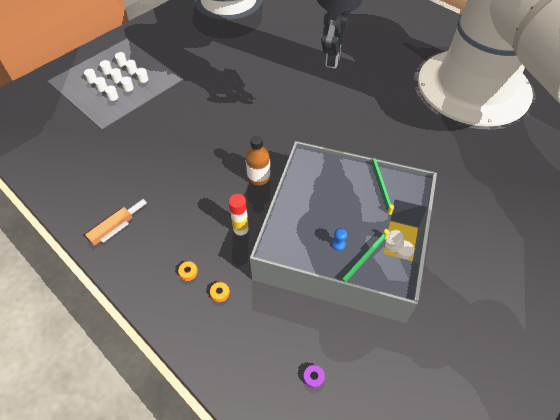

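View pics/t17.png

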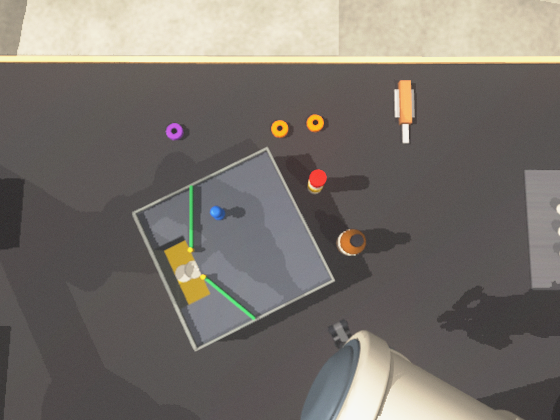

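```bash
python3 -c "
from h import *
c=dict(np.load('pics/t17.npz'));u,v=193.4,269.8
d=c['depth'][270,193];X=c['R'].T@(ray(c,u,v)*d-c['t']);print((w2t(X)*1e3).round(1),X[2])
u,v=150+(545-396)/4.4,225+212/4.4
d=c['depth'][int(v),int(u)];X=c['R'].T@(ray(c,u,v)*d-c['t']);print((w2t(X)*1e3).round(1),X[2])
c=shot('top','t18');print(np.abs(c['image'][225:315,150:240].astype(int)-np.load('pics/t17.npz')['image'][225:315,150:240]).max())
print(ctrl.close_job())"
```

```text
[76.1  4. ] 0.041532431463941914
[101.4  -0.7] 0.012021226402343871
12
the job is handed in; nothing more can be done
None
```

All three white spacers are in the slot. I pushed them through the gate one at a time with the half-open fingertips, sliding only, and the job is handed in at about 16 s of the 67 s allowed.

- **Spacers:** The last pictures show all three in the slot. One is flat on the floor, and the third rests partly on top of the second. The upper one's middle is at about tray x = 76 mm, y = 4 mm, and its top surface is about 42 mm above the bench, against 75 mm for the deck. The flat one's middle is at about x = 101 mm, y = -1 mm. I did not measure the one underneath separately.
- **At rest:** Two pictures taken 0.05 s apart differed only by noise. That gap is too short to prove they were still, but nothing suggested movement.
- **Knob, glue stick and bottle:** They are upright and look unmoved in both final views. I judged this by eye against the first pictures, not by measurement.
- **Hand:** It is clear of the tray, about 0.23 m up. Wrist force readings stayed around 2 N or less throughout.

My first fit of the tray had the posts off by about 2 mm because I misread the rim corners. I corrected it from the posts before the first move, and no check failed after that.

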